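# Find the hidden release notch and spring the bur drawer

## Task

The shallow drawer of the grey bur case is opened by a release hidden in a notch somewhere along the black sunken edge along the right side of its top. With the fingers closed, touch down lightly at the far end of that edge, feel along it towards the robot until the fingertip finds the notch, press the release inside it fully down so that the drawer comes out, then take the hand away. Pick nothing up, do not lean hard on the case, and leave the things on and around it where they are.

Things in the scene. Friction and masses are not known exactly. Their poses are not given: they have to be found in the camera images.
- case: Grey metal bur case fixed to the worktop, its long side pointing away from the robot: 150 (its x) x 320 (its y) x 62 mm high; origin at the centre of its underside, x to the right, y away from the robot, z up. Along the right of its top, mid-length, runs the sunken black edge with the hidden notch; the tin and tweezers lie on the left of its top.
- edge (a point): Middle of the sunken black edge, on its rigid level surface 50 mm above the worktop; axes as the case's. The edge is 170 mm long (y from -85 to 85 mm) and 46 mm wide (x from -23 to 23 mm). Left of it and past both ends the case stands 12 mm higher; right of it is a 5 mm wall level with it. The notch's middle lies anywhere from y = 30 to y = -40 mm, not tracked: feel for it.
- edge_far (a point): Middle of the far end of the edge, on its surface, 70 mm beyond (+y) edge; axes as the case's. The edge here is always solid, for 15 mm to either side along y. The notch, somewhere nearer the robot, is a pocket through the edge, 50 mm long in y and 46 mm wide in x, with upright walls; its floor, 14 mm below the edge, is the release plate.
- release (a joint): How far the release plate, the floor of the notch, has been pressed down, m: 0 up (14 mm below the edge) to 0.008 fully down (22 mm below the edge). It moves straight down against about 6 N of friction and stays where it is left.
- drawer (a joint): How far the drawer is out of the case's left side, m: 0 shut to 0.036 out. A linkage moves it 4.5 times as far as the release goes down, to the robot's left (the case's -x); it stays where it is left.
- drawer_front (a point): Middle of the drawer's flat grey front, 230 x 32 mm, without any handle, 22 mm above the worktop in the case's left side.
- tin: Loose round green tin, 63 mm across, 26 mm high, standing on the left of the case's top; origin at the centre of its underside. A bystander.
- tweezers: Loose tweezers with reddish grips, 17 x 151 x 10 mm, lying along the case on the left of its top; origin under their middle. A bystander.
- pliers: Loose pliers with red handles, 48 x 130 x 12 mm, lying on the worktop left of the case; origin under their middle. A bystander.
- battery: Loose small battery, 15 x 50 x 15 mm, lying on the worktop left of the case; origin under its middle. A bystander.

How it is judged (in metres and radians):
On the way, in this order (a step that is already met when the one before it is completed fails the run):
1. a fingertip touches the sunken edge at its far end, the release not yet pressed (contact force between the fingers and case above 0.5 N and value of joint release below 0.001 m and x of the grasp point in the frame of edge between -0.03 and 0.03 m and y of the grasp point in the frame of edge between 0.045 and 0.09 m and z of the grasp point in the frame of edge below 0.04 m), for 0.1 s.
2. a fingertip reaches into the notch and presses the release down (contact force between the fingers and case above 0.5 N and value of joint release above 0.006 m and x of the grasp point in the frame of edge between -0.03 and 0.03 m and y of the grasp point in the frame of edge between -0.075 and 0.065 m and z of the grasp point in the frame of edge below 0.02 m), for 0.1 s.
At the end, for the whole second after the job is handed in: The release is at least 6.5 of its 8 mm down and the drawer at least 29 of its 36 mm out; the tin, tweezers, pliers and battery are within 20 mm of where they were (value of joint release above 0.0065 m and value of joint drawer above 0.029 m and distance of each of tin, tweezers, pliers, battery from where it was at the start of the episode below 0.02 m); the robot touches nothing.
It fails at once if the fingers lean on the case with more than 60 N (contact force between the fingers and case above 60 N).
It fails at once if the green tin is moved more than 20 mm or picked up (distance of tin from where it was at the start of the episode above 0.02 m).
It fails at once if the tweezers are moved more than 20 mm or picked up (distance of tweezers from where it was at the start of the episode above 0.02 m).
It fails at once if the pliers are moved more than 20 mm or picked up (distance of pliers from where it was at the start of the episode above 0.02 m).
It fails at once if the battery is moved more than 20 mm or picked up (distance of battery from where it was at the start of the episode above 0.02 m).
It also fails if it takes over 64 s, if anything falls off the work surface, if the arm or the gripper's body presses on something with over 40 N, if the wrist force passes 120 N, or if a joint passes its speed limit or range.

## Robot

A 7-joint arm with a two-finger parallel gripper is mounted at the origin on a cart in front of the work surface, level with it; the furniture and walls round the work are solid. World frame = base frame: x ahead of the robot, y to its left, z up, the work surface at z = 0. Lengths are in m, angles in degrees, forces in N, time in s.
With the tool pointing down it reaches from about 0.425 to 0.875 m from the base axis. Payload 4.7 kg.
Tool frame: the origin (TCP) lies on the centre line of the jaws, within the pads' length; the fingertips stand 19 mm ahead of it and the grasp point (between the pads) is the TCP; z points along the fingers, y is the line along which they close (so a half turn about z gives the same grasp; the last joint's range is limited). The gripper opens to 87 mm and grips with 3 to 60 N. Pads are 19 mm wide; open, the fingers measure 117 mm over their backs; the gripper's body (75 mm by 190 mm) begins 51 mm behind the grasp point.
Start: joints at [43.608, 18.392, -4.016, 83.108, 1.295, 78.541, -3.26], TCP at [0.477, -0.442, 0.242] pointing down, gripper open.
Joint ranges: [-163.93, 163.93], [-17.29, 119.83], [-79.2, 71.16], [3.27, 140.29], [-89.18, 269.18], [5.43, 117.66], [-154.24, 154.24]. Speed limits (degrees/s): [147.25, 147.25, 180, 180, 180, 180, 180].

## Interface

Orientations are given as [roll, pitch, yaw] about the fixed x, y, z axes, in that order (R = Rz(yaw) Ry(pitch) Rx(roll)).
In Python, from cell import env, imaging gives the robot as it stands.
- The arm moves only by the shell command python3 -m crank 'ROWS' [OPENING] [FORCE]. ROWS is JSON, a list of rows, each an object of numbers: "x", "y", "z": the shift along the tool's x, y, z in m; "turn": the turn about the tool's z in rad. In form: [{"x": .., "y": .., "z": .., "turn": ..}, ...]. A call has 1 to 12 rows; each row is the pose to reach, as a shift and turn from the pose commanded when the call began, along the tool's axes at that moment; what a row does not reach only later rows make up. A row lasts 1/8 s, in which the tool goes at most 62.5 mm and 10.7 degrees, less where a joint would pass 70% of its speed; a pose out of reach is approached as far as the arm can. A call with a gripper value outside its range is refused whole. OPENING is the finger opening in m, from 0 to 0.087, set as the call begins (- or left out, the last holds). The fingers move at their own pace and stop on an object; FORCE is the grip in N (left out, the last holds). Time passes only in rows, so rows that repeat a pose let the fingers close. It gives the time, the measured TCP pose, the force, the opening and the grip force at its end, in the units of the state.
- env.get_obs(): the state, without advancing time (a new reading comes with each control period).
- imaging.read_camera(name): name is "side" or "top" or "wrist"; returns the picture (400x640x3 uint8, red, green, blue); there is no depth.
- imaging.get_calibration(name): a dict with "camera_matrix" (3x3 intrinsics, pixels), "position" and "attitude" of the camera in the world. Camera axes: x right, y up, looking along -z (the intrinsics and any distortion apply to the point x, -y, -z); pixel columns grow to the right and rows downward; lengths in m; the calibration is good to about 2 mm. A picture is of the moment at which its call begins: read the wrist's pose just before it. get_calibration takes no time and is no camera call; for the wrist camera it gives the pose at the moment of the call.
- env.sign_off(): hands the job in; it is judged then, once.
The state is a dict: "time_s": time; "qpos": joint angles; "joint_velocities": joint speeds; "effort": joint torques, N m; "tool_pos": TCP position; "tool_rot": TCP orientation; "force": force on the tool from outside, world axes, zero at the start; "wrist_torque": the same for the moment, N m; "grip_width": finger opening in m; "grasp_force": force on a finger pad.
Only numpy, scipy, OpenCV 4.12 (cv2) and the standard library are available. Lean on these libraries where they do the work, as an engineer would, in place of code of your own. Each camera call takes 0.05 s, during which the arm holds its last target. There are 200 camera calls.

## Working session

There is one attempt and no reset: what is moved stays moved. The work goes in short steps, Python scripts to look and compute and a shell command to move; the robot and the scene stay as the last step left them, time stands still between calls to the robot, and variables do not carry over. Pictures are saved under pics/ and viewed, at most 10 in all, crops included, and the job is handed in when it is done.

```bash
mkdir -p pics
python3 - <<'E'
from cell import env, imaging
import cv2
o=env.get_obs(); print({k:o[k] for k in ('time_s','tool_pos','tool_rot','force','grip_width')})
for n in ('top','side'):
    cv2.imwrite(f'pics/{n}0.png',imaging.read_camera(n)[:,:,::-1]); c=imaging.get_calibration(n); print(n,c)
E
```

```text
{'time_s': 0.0, 'tool_pos': array([ 0.47651857, -0.44133434,  0.2404654 ]), 'tool_rot': array([-1.79891782e+02,  5.25999530e-03,  4.72017462e+01]), 'force': array([-0.4091391 , -0.36346901, -0.20722734]), 'grip_width': 0.08692362842556237}
top {'camera_matrix': array([[424.35357178,   0.        , 317.41752367],
       [  0.        , 424.35357178, 200.08033298],
       [  0.        ,   0.        ,   1.        ]]), 'position': array([0.40032576, 0.02761511, 0.93400198]), 'attitude': array([  7.22851021,   0.52623717, -90.24286873])}
side {'camera_matrix': array([[450.07270328,   0.        , 326.87383204],
       [  0.        , 450.07270328, 203.21242166],
       [  0.        ,   0.        ,   1.        ]]), 'position': array([0.65574049, 0.40759311, 0.833868  ]), 'attitude': array([ 27.81883999,  -0.76787552, 160.13290525])}
```

View pics/top0.png

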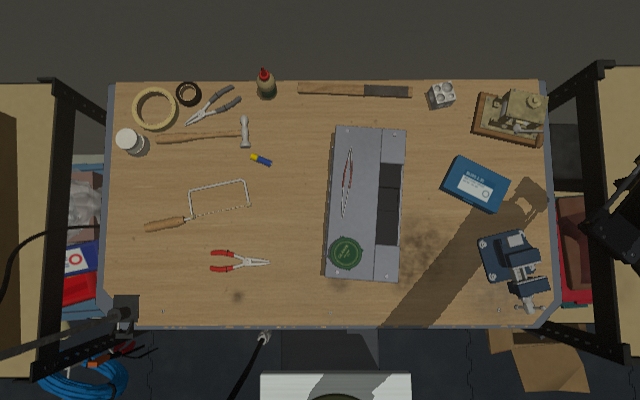

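View pics/side0.png

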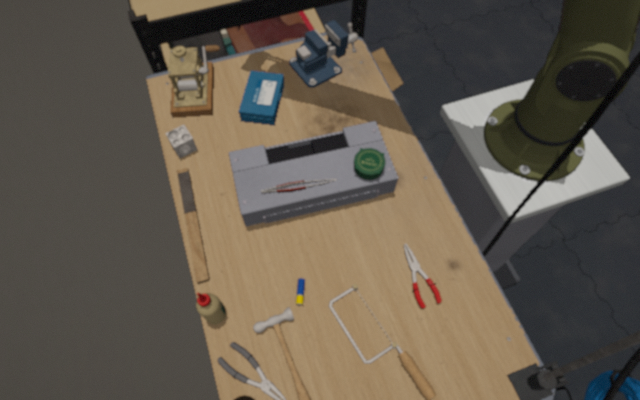

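The top view shows the grey case at about (323–407, 125–283) px, with the black edge at about (376–402, 163–246). The tin is at (345, 252), the tweezers at (347, 183), and the pliers and battery are off to the left. I'll measure the edge next.

```bash
cat > h.py <<'E'
import numpy as np, cv2
from scipy.spatial.transform import Rotation as R
from cell import env, imaging
def ray(c,uv,z):
    K=c['camera_matrix']; uv=np.atleast_2d(uv).astype(float)
    d=np.c_[(uv[:,0]-K[0,2])/K[0,0],-(uv[:,1]-K[1,2])/K[1,1],-np.ones(len(uv))]
    d=R.from_euler('xyz',c['attitude'],degrees=True).apply(d); p=np.array(c['position'])
    return p+d*((z-p[2])/d[:,2])[:,None]
E
python3 - <<'E'
from h import *
im=cv2.imread('pics/top0.png'); c=imaging.get_calibration('top')
roi=np.zeros(im.shape[:2],np.uint8); roi[155:255,368:408]=1
m=((im.max(2)<70)*roi).astype(np.uint8)
cs,_=cv2.findContours(m,cv2.RETR_EXTERNAL,cv2.CHAIN_APPROX_NONE); k=max(cs,key=cv2.contourArea)
r=cv2.minAreaRect(k); b=cv2.boxPoints(r); print('edge px',r,b)
w=ray(c,b,.05); print(w[:,:2])
# case top outline: grey, low saturation, brighter
roi[:]=0; roi[115:295,315:415]=1
hsv=cv2.cvtColor(im,cv2.COLOR_BGR2HSV); g=((hsv[:,:,1]<60)*roi).astype(np.uint8)
g=cv2.morphologyEx(g,cv2.MORPH_OPEN,np.ones((5,5)))
cs,_=cv2.findContours(g,cv2.RETR_EXTERNAL,cv2.CHAIN_APPROX_SIMPLE); k=cv2.convexHull(max(cs,key=cv2.contourArea))
a=cv2.approxPolyDP(k,5,True)[:,0]; print('case',a,ray(c,a,.062)[:,:2])
v=cv2.resize(im[110:300,300:430],None,fx=3,fy=3,interpolation=cv2.INTER_CUBIC)
cv2.imwrite('pics/crop0.png',cv2.convertScaleAbs(v,alpha=1.6))
E
```

```text
edge px ((388.1526794433594, 203.71017456054688), (22.350387573242188, 82.1509780883789), 3.814075469970703) [[374.26993 243.95132]
 [379.73453 161.9823 ]
 [402.03543 163.46902]
 [396.57083 245.43805]]
[[ 0.42030006 -0.08205404]
 [ 0.59323298 -0.09727805]
 [ 0.58972581 -0.14440213]
 [ 0.41703566 -0.12806047]]
case [[336 125]
 [405 130]
 [397 282]
 [325 276]] [[ 0.67105266 -0.0048851 ]
 [ 0.65913302 -0.15042489]
 [ 0.34341614 -0.12478118]
 [ 0.35590121  0.0204562 ]]
```

View pics/crop0.png

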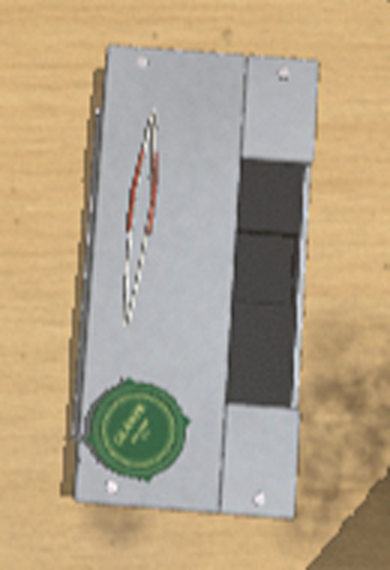

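The enlarged view also shows faint notch lines: the far rim at row ≈187 and the near rim at row ≈211 of the original picture. The edge middle is at about (0.504, -0.112, 0.050), with the case turned -4.65°. I'll move above the far end with the fingers closed and their closing line along the case.

```bash
python3 -m crank '[{"x":0.0373,"y":-0.0193,"z":0,"turn":-0.08},{"x":0.0746,"y":-0.0386,"z":0,"turn":-0.17},{"x":0.112,"y":-0.058,"z":0,"turn":-0.25},{"x":0.149,"y":-0.077,"z":0,"turn":-0.33},{"x":0.187,"y":-0.0965,"z":0,"turn":-0.42},{"x":0.224,"y":-0.116,"z":0,"turn":-0.5},{"x":0.261,"y":-0.135,"z":0,"turn":-0.58},{"x":0.2985,"y":-0.1544,"z":0,"turn":-0.666},{"x":0.2985,"y":-0.1544,"z":0.04,"turn":-0.666},{"x":0.2985,"y":-0.1544,"z":0.08,"turn":-0.666},{"x":0.2985,"y":-0.1544,"z":0.12,"turn":-0.666},{"x":0.2985,"y":-0.1544,"z":0.12,"turn":-0.666}]' 0 10
cat >> h.py <<'E'
EC=np.array([.5043,-.1124,.05]); YA=np.array([.9967,-.081,0]); XA=np.array([-.081,-.9967,0])
def edge(p): d=np.asarray(p)-EC; return np.round([d@XA*1e3,d@YA*1e3,d[2]*1e3],1)
E
python3 - <<'E'
from h import *
o=env.get_obs(); print(o['time_s'],edge(o['tool_pos']),o['tool_rot'],o['force'],o['grip_width'])
c=imaging.get_calibration('top'); p=ray(c,[[390,187.3],[389,211]],.05); print([edge(q) for q in p])
im=imaging.read_camera('wrist'); cv2.imwrite('pics/w1.png',im[:,:,::-1])
E
```

```text
time_s: 1.6
tool_pos: [0.5638, -0.1162, 0.1184]
tool_rot: [-179.6, -0.1, 85.5]
force: [-0.3, -0.4, -0.1]
grip_width: 0.0004
grasp_force: 0.0
1.6 [-1.  59.7 68.4] [-1.79598120e+02 -6.30114330e-02  8.54815524e+01] [-0.28276455 -0.40845916 -0.06904855] 0.0003769661577901223
[array([ 2.4, 34.8,  0. ]), array([  3.1, -15.4,   0. ])]
```

View pics/w1.png

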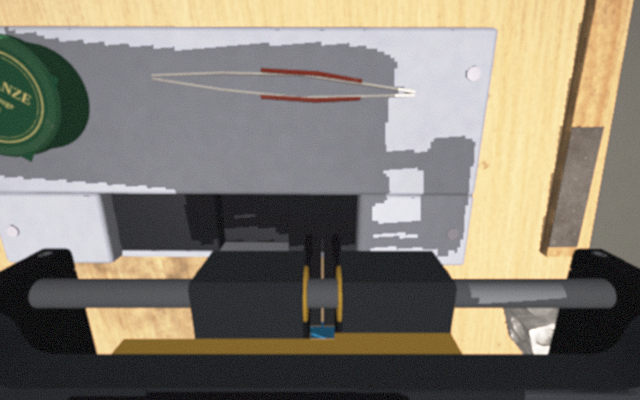

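The wrist view shows the fingers above the far part of the black edge. The darker notch starts at about column 220, and the tin and tweezers are clear. The notch estimate is y ≈ -15 to 35 mm. I'll come down gently.

```bash
python3 -m crank '[{"x":0,"y":0,"z":0.02,"turn":0},{"x":0,"y":0,"z":0.035,"turn":0},{"x":0,"y":0,"z":0.042,"turn":0},{"x":0,"y":0,"z":0.045,"turn":0},{"x":0,"y":0,"z":0.047,"turn":0},{"x":0,"y":0,"z":0.048,"turn":0},{"x":0,"y":0,"z":0.048,"turn":0}]'
```

```text
time_s: 2.52
tool_pos: [0.5666, -0.1178, 0.0738]
tool_rot: [180.0, 0.0, 85.4]
force: [-0.3, 0.1, -0.1]
grip_width: 0.0001
grasp_force: 0.0
```

```bash
python3 -m crank '[{"x":0,"y":0,"z":0.002,"turn":0},{"x":0,"y":0,"z":0.003,"turn":0},{"x":0,"y":0,"z":0.004,"turn":0},{"x":0,"y":0,"z":0.004,"turn":0}]'
```

```text
time_s: 3.02
tool_pos: [0.5665, -0.1177, 0.0695]
tool_rot: [180.0, 0.0, 85.4]
force: [0.0, 0.1, 0.6]
grip_width: 0.0007
grasp_force: 0.0
```

```bash
python3 -m crank '[{"x":0,"y":0,"z":0.001,"turn":0},{"x":0,"y":0,"z":0.001,"turn":0},{"x":0,"y":0,"z":0.001,"turn":0}]'
```

```text
time_s: 3.4
tool_pos: [0.5665, -0.1177, 0.0695]
tool_rot: [180.0, 0.0, 85.4]
force: [-2.6, 0.4, 6.1]
grip_width: 0.0005
grasp_force: 2.9
```

Touched with about 6 N at the far end. Now I'll feel along the edge towards the robot.

```bash
python3 -m crank '[{"x":0,"y":-0.004,"z":0,"turn":0},{"x":0,"y":-0.008,"z":0,"turn":0},{"x":0,"y":-0.012,"z":0,"turn":0},{"x":0,"y":-0.016,"z":0,"turn":0},{"x":0,"y":-0.020,"z":0,"turn":0},{"x":0,"y":-0.024,"z":0,"turn":0},{"x":0,"y":-0.028,"z":0,"turn":0},{"x":0,"y":-0.032,"z":0,"turn":0}]'
```

```text
time_s: 4.4
tool_pos: [0.5355, -0.1153, 0.0694]
tool_rot: [179.8, 0.0, 85.4]
force: [4.0, -0.3, 5.1]
grip_width: 0.0006
grasp_force: 2.4
```

```bash
python3 -m crank '[{"x":0,"y":-0.003,"z":0,"turn":0},{"x":0,"y":-0.006,"z":0,"turn":0},{"x":0,"y":-0.009,"z":0,"turn":0},{"x":0,"y":-0.012,"z":0,"turn":0}]'
```

```text
time_s: 4.9
tool_pos: [0.521, -0.114, 0.0675]
tool_rot: [-179.8, -0.0, 85.4]
force: [0.2, -0.5, 0.6]
grip_width: 0.0007
grasp_force: 0.0
```

The contact force vanished at y ≈ 17 mm, so the tip is over the notch. I'll centre it at y ≈ 10 mm and go down.

```bash
python3 -m crank '[{"x":0,"y":-0.004,"z":0,"turn":0},{"x":0,"y":-0.007,"z":0,"turn":0},{"x":0,"y":-0.007,"z":0.004,"turn":0},{"x":0,"y":-0.007,"z":0.008,"turn":0},{"x":0,"y":-0.007,"z":0.010,"turn":0},{"x":0,"y":-0.007,"z":0.012,"turn":0},{"x":0,"y":-0.007,"z":0.014,"turn":0},{"x":0,"y":-0.007,"z":0.014,"turn":0}]'
```

```text
time_s: 5.9
tool_pos: [0.5157, -0.1136, 0.0547]
tool_rot: [180.0, 0.0, 85.4]
force: [0.4, 0.5, 2.2]
grip_width: 0.0004
grasp_force: 1.0
```

On the plate. I'll press down in small steps.

```bash
python3 -m crank '[{"x":0,"y":0,"z":0.002,"turn":0},{"x":0,"y":0,"z":0.004,"turn":0},{"x":0,"y":0,"z":0.006,"turn":0},{"x":0,"y":0,"z":0.008,"turn":0},{"x":0,"y":0,"z":0.008,"turn":0}]'
```

```text
time_s: 6.52
tool_pos: [0.5157, -0.1136, 0.0474]
tool_rot: [180.0, 0.0, 85.4]
force: [-2.8, 0.4, 7.3]
grip_width: 0.0004
grasp_force: 3.5
```

```bash
python3 -m crank '[{"x":0,"y":0,"z":0.001,"turn":0},{"x":0,"y":0,"z":0.002,"turn":0},{"x":0,"y":0,"z":0.002,"turn":0},{"x":0,"y":0,"z":0.002,"turn":0}]'
```

```text
time_s: 7.02
tool_pos: [0.5158, -0.1137, 0.0471]
tool_rot: [-180.0, 0.1, 85.4]
force: [-7.3, 2.1, 19.4]
grip_width: 0.0007
grasp_force: 9.9
```

The force rises to 19 N with no further travel, so the plate is at its stop. Now I'll retreat straight up and check the drawer.

```bash
python3 -m crank '[{"x":0,"y":0,"z":-0.003,"turn":0},{"x":0,"y":0,"z":-0.012,"turn":0},{"x":0,"y":0,"z":-0.03,"turn":0},{"x":0,"y":0,"z":-0.06,"turn":0},{"x":0,"y":0,"z":-0.10,"turn":0},{"x":0,"y":0,"z":-0.14,"turn":0},{"x":0.0,"y":0,"z":-0.18,"turn":0},{"x":-0.04,"y":0,"z":-0.18,"turn":0},{"x":-0.08,"y":0,"z":-0.18,"turn":0},{"x":-0.12,"y":0,"z":-0.18,"turn":0},{"x":-0.16,"y":0,"z":-0.18,"turn":0},{"x":-0.16,"y":0,"z":-0.18,"turn":0}]'
python3 - <<'E'
from h import *
t=imaging.read_camera('top')[110:300,290:430,::-1]
s=imaging.read_camera('side')[110:240,220:410,::-1]
a=cv2.resize(t,(374,507)); b=cv2.resize(s,(400,274)); v=np.zeros((507,774,3),np.uint8); v[:,:374]=a; v[:274,374:]=b
cv2.imwrite('pics/end.png',cv2.convertScaleAbs(v,alpha=1.5)); print(env.get_obs()['time_s'],env.get_obs()['force'])
E
```

```text
time_s: 8.52
tool_pos: [0.5013, -0.2773, 0.2253]
tool_rot: [180.0, 0.1, 85.0]
force: [0.1, 1.2, -1.6]
grip_width: 0.0003
grasp_force: 0.0
8.625 [-0.79422929  1.07053787 -0.328069  ]
```

View pics/end.png

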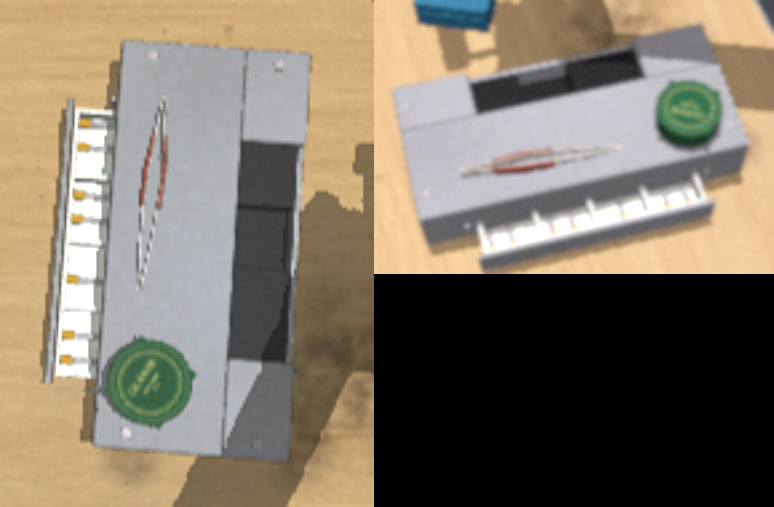

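The drawer is out along the whole left side (front at column ≈58 of the crop), and the tin and tweezers have not moved. The arm is clear, so I'll hand it in.

```bash
python3 -c "
from cell import env
print(env.sign_off())"
```

```text
the job is handed in; nothing more can be done
None
```

The release is pressed to its stop and the drawer is out; the tin and tweezers look unmoved, the arm went nowhere near the pliers and battery, the hand is clear, and the job is handed in (no verdict was returned).

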